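Click the sample wheel round to the reference tile

TASK

On the sample changer, turn the finned thumbwheel clockwise (seen from above) by flicking the fins on its rim gently with a fingertip, until the station with the square reference tile has clicked in right in line with the nose of the sensor head; do not go past it. Nothing is to be gripped or lifted: leave the changer standing where it is, keep off the round clamp knob in the middle of the wheel and off the sensor head, and do not disturb the brass weights and the steel roller beside it.

Things in the scene. Friction and masses are not known exactly. Their poses are not given: they have to be found in the camera images.
- indexer: sample changer: a loose grey instrument of 1.6 to 2.2 kg on four rubber feet. Round base of radius 83 mm, 27 mm high; origin on the desk under the wheel's vertical axis, z up, +x towards its sensor head. The thumbwheel turns on the base.
- disc (a point): middle of the wheel's flat aluminium disc, on the vertical axis, level with the disc's top face, 40 mm above the desk. The disc has a radius of 62 mm. Eight stations lie on it 34 mm from the axis, 45 degrees apart: one square raised tile and seven flat dark round pits.
- fin (a point): middle of the top edge of one of the eight upright fins round the wheel's rim (the first one clockwise from the tile), 64 mm from the axis, 65 mm above the desk. All fins are alike, 45 degrees apart: radial plates 8 mm thick, from 50 to 78 mm from the axis, underside 34 mm above the desk. About 40 mm is free between neighbours at 64 mm from the axis.
- wheel (a joint): turn of the wheel in rad, clockwise from above positive; 0: the tile is in line with the nose. A click is pi/4: the wheel rests only at multiples of it, first 2 to 4 clicks before 0 (-3.14, -2.36 or -1.57). Moving it off a click takes 2 to 3 N at a fin; from about two thirds of the way it snaps on to the next click by itself and stops there. No end stops; it also turns backwards.
- tile (a point): middle of the top of the square raised reference tile, 20x20x6 mm, on the wheel 34 mm from its axis, top 46 mm above the desk. The fins stand midway between stations (22.5 degrees either side of the tile, then every 45 degrees).
- nose (a point): tip of the small nose of the sensor head, 54 mm from the wheel's axis along the changer's +x, 80 mm above the desk. The nose hangs over the wheel; the fins pass 10 mm below it.
- sensor_head: sensor head fixed on the changer behind the wheel (changer's +x side): white column 46x54x80 mm with its middle 106 mm from the wheel's axis, and a grey overhang, top 91 mm above the desk, from 54 to 115 mm. Same frame as the changer (origin under the wheel's axis). Not to be touched.
- hub_knob: round black clamp knob in the middle of the wheel, 24 mm across, from 40 to 58 mm above the desk, turning with the wheel. Origin on the desk under the wheel's axis. Not to be touched.
- weight_1: brass check weight with a knob, 38 mm across, 60 mm high, standing loose beside the changer (about 0.15 m to its +y side); origin at its foot. Leave alone.
- weight_2: smaller brass check weight, 30 mm across, 47 mm high, standing loose about 0.14 m to the changer's -y side; origin at its foot. Leave alone.
- roller_1: steel roller 20 mm across, 60 mm high, standing loose on its end about 0.13 m from the changer's middle, on its -y, front side; origin at its foot. Leave alone.

How it is judged (in metres and radians):
At the end, for the whole second after the job is handed in: the wheel rests clicked in with the tile in line with the nose (within 0.14 rad, about 8 degrees), reached clockwise; the changer stands flat within 40 mm of where it was and the weights and roller stand upright within 20 mm of where they were (value of joint wheel between -0.14 and 0.14 rad and velocity of joint wheel between -0.1 and 0.1 rad/s and distance of indexer from where it was at the start of the episode below 0.04 m and height (world z) of indexer below 0.01 m and angle between indexer's own z axis and vertical below 0.05 rad and angle between each of weight_1, weight_2, roller_1's own z axis and vertical below 0.2 rad and distance of each of weight_1, weight_2, roller_1 from where it was at the start of the episode below 0.02 m); the robot touches nothing.
It fails at once if the wheel was turned past the tile's station (more than half a click beyond) or round the wrong way (value of joint wheel above 0.45 rad or value of joint wheel below -3.7 rad).
It fails at once if the changer was lifted, tipped or shoved away (height (world z) of indexer above 0.012 m or angle between indexer's own z axis and vertical above 0.12 rad or distance of indexer from where it was at the start of the episode above 0.045 m).
It fails at once if a part of the changer was gripped, or pushed hard (over 20 N) (contact force between the fingers and indexer above 20 N).
It fails at once if a weight or the roller was moved or lifted (distance of any of weight_1, weight_2, roller_1 from where it was at the start of the episode above 0.02 m).
It fails at once if the clamp knob or the sensor head was touched (contact force between any of the fingers, the arm and hub_knob above 1 N or contact force between any of the fingers, the arm and sensor_head above 1 N).
It also fails if it takes over 64 s, if anything falls off the work surface, if the arm or the gripper's body presses on something with over 40 N, if the wrist force passes 120 N, or if a joint passes its speed limit or range.

ROBOT

A 7-joint arm with a two-finger parallel gripper is mounted at the origin on a cart in front of the work surface, level with it; the furniture and walls round the work are solid. World frame = base frame: x ahead of the robot, y to its left, z up, the work surface at z = 0. Lengths are in m, angles in degrees, forces in N, time in s.
With the tool pointing down it reaches from about 0.35 to 0.9 m from the base axis. Payload 19.9 kg.
Tool frame: the origin (TCP) lies midway between the tips of the shut fingers; the grasp point (between the pads) lies 19 mm behind it (arm.grasp_offset is the y of the grasp point in the tool frame, in m); y points along the fingers, x is the direction in which the jaws open and shut, and the axes are right-handed (so a half turn about y gives the same grasp; the last joint's range is limited). The gripper opens to 94 mm and grips with 3 to 60 N. Pads are 16 mm wide; open, the fingers measure 119 mm over their backs; the gripper's body (75 mm by 177 mm) begins 78 mm behind the grasp point.
Start: joints at [-68.497, 23.915, -0.59, 92.452, 0.269, 63.638, -3.037], TCP at [0.253, 0.571, 0.205] pointing down, gripper open.
Joint ranges: [-161.28, 161.28], [-22.2, 115.67], [-73.04, 71.86], [3.21, 147.25], [-68.34, 248.33], [10.77, 114.83], [-161.83, 161.83]. Speed limits (degrees/s): [108.29, 108.29, 136.94, 136.94, 172.46, 172.46, 172.46].

INTERFACE

Orientations are given as a 3x3 rotation matrix whose columns are the frame's x, y, z axes.
In Python, from workcell import arm gives the robot as it stands.
- The arm moves only by the tool servo_tool, never from a script. Its argument "series" is text: rows parted by semicolons, each of 7 numbers parted by spaces: the shift along the tool's x, y, z each as a share of 1 m, from -1 to 1, then the turn, a rotation vector about the tool's x, y, z each as a share of pi rad, from -1 to 1, then the finger opening in mm, from 0 to 94. In form: x y z wx wy wz hand; .... A call has 1 to 10 rows; each row is the pose to reach, as a shift and turn from the pose measured when the call began, along the tool's axes at that moment, turning the shorter way round; what a row does not reach only later rows make up. A row lasts 1/10 s, in which the tool goes at most 50 mm and 8.59 degrees, less where a joint would pass 70% of its speed; a pose out of reach is approached as far as the arm can. A call with a number of a shift or a turn outside -1 to 1 is refused whole. A call with a gripper value outside its range is refused whole. The fingers move at their own pace and stop on an object; "grip_force" is the grip in N (left out, the last holds). Time passes only in rows, so rows that repeat a pose let the fingers close. It gives the time, the measured TCP pose, the force and the opening at its end, in the units of the state.
- arm.sense(): the state, without advancing time (a new reading comes with each control period).
- arm.read_camera(name): name is "scene" or "top" or "wrist"; returns (picture, depth): 384x512x3 uint8, red, green, blue; 384x512 float32, m along the optical axis (not along the pixel's ray), 0 where there is no reading.
- arm.camera_model(name): a dict with "K" (3x3 intrinsics, pixels), "distortion" ([k1, k2, p1, p2, k3] as OpenCV has them; the pictures are not rectified), "R" (3x3) and "t" (3): a world point X has camera coordinates R X + t. Camera axes: x right, y down, z forward; pixel columns grow to the right and rows downward; lengths in m; the calibration is good to about 2 mm. A picture is of the moment at which its call begins: read the wrist's pose just before it. camera_model takes no time and is no camera call; for the wrist camera it gives the pose at the moment of the call.
- arm.close_job(): hands the job in, once; it reports no verdict.
The state is a dict: "clock": time; "joint_positions": joint angles; "joint_velocities": joint speeds; "tau": joint torques, N m; "tcp_pos": TCP position; "tool_rot": TCP orientation; "contact_force": force on the tool from outside, world axes, zero at the start; "torque": the same for the moment, N m; "gripper_width": finger opening in m.
Only numpy, scipy, OpenCV 4.12 (cv2) and the standard library are available. Lean on these libraries where they do the work, as an engineer would, in place of code of your own. Each camera call takes 0.05 s, during which the arm holds its last target.

## Working session

There is one attempt and no reset: what is moved stays moved. The work goes in short steps, Python scripts to look and compute and a tool call to move; the robot and the scene stay as the last step left them, time stands still between calls to the robot, and variables do not carry over. Pictures are saved under pics/ and viewed, and the job is handed in when it is done.

Besides the shell and the picture viewer there is one more tool, called after "Call:" by a JSON object that holds its "op" and its "data". servo_tool: Moves the arm, as the interface text tells. Shift numbers are shares of 1 m and turn numbers shares of pi rad, none past 1 either way. Its arguments: {"type":"object","properties":{"series":{"type":"string"},"grip_force":{"type":"number"}},"required":["series"]}

```bash
mkdir -p pics; ls
python3 - <<'E'
from workcell import arm
import cv2,numpy as np
s=arm.sense(); print(s)
for n in ("scene","top"):
    p,d=arm.read_camera(n); m=arm.camera_model(n)
    np.savez(f"{n}0.npz",p=p,d=d,**{k:np.array(v) for k,v in m.items()})
    cv2.imwrite(f"pics/{n}0.png",p[:,:,::-1]); print(n,m)
E
```

```text
pics
{'clock': 0.0, 'joint_positions': array([-68.49733252,  23.94702546,  -0.59034693,  92.48202997,
         0.27088467,  63.63916277,  -3.03831965]), 'joint_velocities': array([ 0.0859172 , -0.13865087, -0.12368736, -0.07657546,  0.0673411 ,
        0.03426596,  0.05906069]), 'tau': array([ 3.70724101e-04, -8.51250744e+01,  6.38847481e-01, -4.26007354e+01,
       -4.87951585e-02,  1.82962243e-02,  9.14725047e-05]), 'tcp_pos': array([0.2528944 , 0.57116609, 0.20486198]), 'tool_rot': array([[ 4.04836457e-01, -3.66750674e-04, -9.14389036e-01],
       [ 9.14388371e-01, -1.10865404e-03,  4.04836607e-01],
       [-1.16221520e-03, -9.99999318e-01, -1.13471022e-04]]), 'contact_force': array([-0.41519959,  0.09505477,  0.28585515]), 'torque': array([ 0.06151578,  0.00747208, -0.01142137]), 'gripper_width': 0.09404808923915245}
scene {'K': array([[481.96415616,   0.        , 255.43708436],
       [  0.        , 481.96415616, 188.26796151],
       [  0.        ,   0.        ,   1.        ]]), 'distortion': array([-0.17579339,  0.        ,  0.        ,  0.        ,  0.        ]), 'R': array([[ 0.9221363 , -0.38648353,  0.01717927],
       [-0.28758557, -0.71451845, -0.63777576],
       [ 0.25876474,  0.58317567, -0.77003049]]), 't': array([-0.3506986 ,  0.41319676,  0.61315299])}
top {'K': array([[419.09447654,   0.        , 256.28032043],
       [  0.        , 419.09447654, 190.357982  ],
       [  0.        ,   0.        ,   1.        ]]), 'distortion': array([-0.13007513,  0.        ,  0.        ,  0.        ,  0.        ]), 'R': array([[ 0.0131451 , -0.99958102, -0.0257874 ],
       [-0.99710629, -0.01117267, -0.0751946 ],
       [ 0.07487498,  0.02670122, -0.99683538]]), 't': array([0.30422726, 0.5219653 , 0.89617729])}
```

View pics/scene0.png

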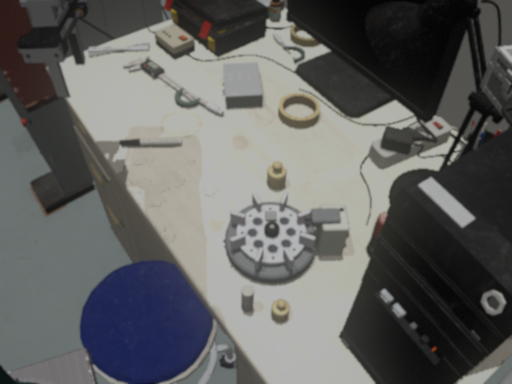

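View pics/top0.png

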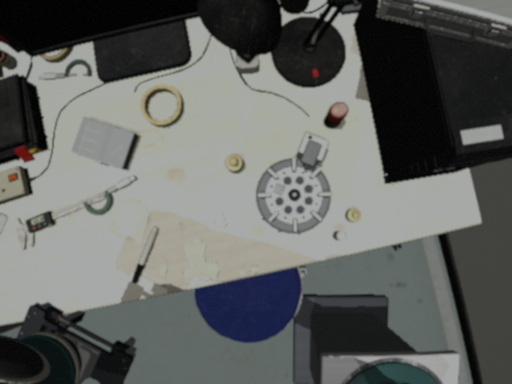

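```bash
cat > h.py <<'E'
import numpy as np,cv2
def load(f): return dict(np.load(f))
def px2w(c,uv,z):
    n=cv2.undistortPoints(np.array([[uv]],float),c['K'],c['distortion'])[0,0]
    r=c['R'].T@np.array([n[0],n[1],1]); o=-c['R'].T@c['t']
    return o+r*(z-o[2])/r[2]
def w2px(c,X):
    return cv2.projectPoints(np.array(X,float).reshape(-1,3),cv2.Rodrigues(c['R'])[0],c['t'],c['K'],c['distortion'])[0][:,0]
def ortho(c,x0,x1,y0,y1,z,s): # rectified at height z; up = +x, left=+y ; s px per m
    H=int((x1-x0)*s);W=int((y1-y0)*s)
    j,i=np.meshgrid(np.arange(W),np.arange(H))
    X=np.stack([x1-i/s,y1-j/s,np.full(i.shape,z)],-1)
    uv=w2px(c,X.reshape(-1,3)).reshape(H,W,2).astype(np.float32)
    return cv2.remap(c['p'],uv,None,cv2.INTER_CUBIC)
E
python3 - <<'E'
from h import *
t=load('top0.npz');s=load('scene0.npz')
print(px2w(t,(294,195),.058),px2w(t,(234,163),.05),px2w(t,(353,215),.04),px2w(t,(340,235),.06))
print(px2w(s,(271,230),.058),px2w(s,(277,167),.06),px2w(s,(280,303),.047),px2w(s,(247,290),.06))
c=px2w(t,(294,195),.058)
a=ortho(t,c[0]-.2,c[0]+.2,c[1]-.2,c[1]+.2,.04,1500)
b=ortho(s,c[0]-.2,c[0]+.2,c[1]-.2,c[1]+.2,.04,1500)
cv2.imwrite('pics/o_top.png',a[:,:,::-1]);cv2.imwrite('pics/o_scene.png',b[:,:,::-1]);print(c)
E
```

```text
[0.50671612 0.2299813  0.058     ] [0.5745985  0.35847525 0.05      ] [0.46621482 0.10150842 0.04      ] [0.42371442 0.1329984  0.06      ]
[0.50210779 0.22381842 0.058     ] [0.57124051 0.35166161 0.06      ] [0.46206701 0.09679551 0.047     ] [0.41996631 0.13163777 0.06      ]
[0.50671612 0.2299813  0.058     ]
```

View pics/o_top.png

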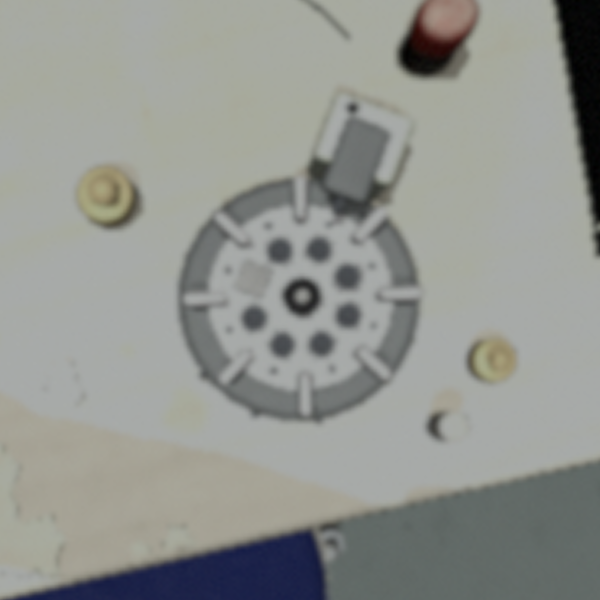

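View pics/o_scene.png

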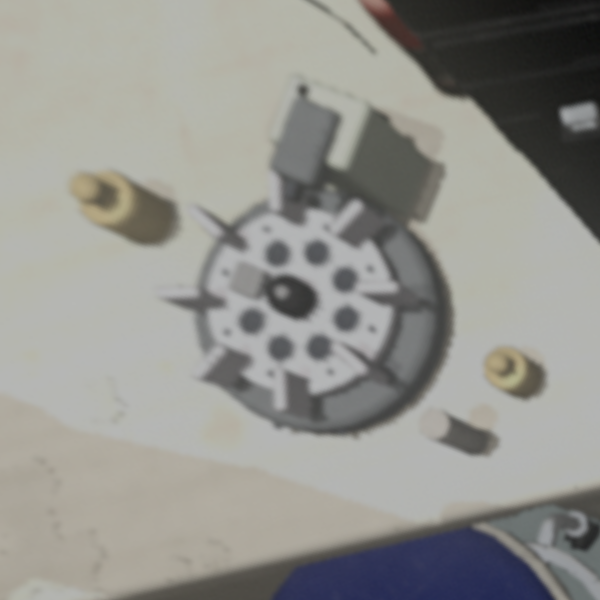

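```bash
cat > plan.py <<'E'
import sys
from workcell import arm
from h import *
from scipy.spatial.transform import Rotation as Ro
C=np.array([0.508,0.231])
def rows(tg): # list of (deg on wheel, r, z)
    s=arm.sense();p=s['tcp_pos'];R=s['tool_rot']
    print('clock',s['clock'],'tcp',p.round(4),'F',s['contact_force'].round(2))
    d=p[:2]-C; print('polar now',np.degrees(np.arctan2(d[1],d[0]))%360,np.linalg.norm(d))
    out=[]
    for a,r,z in tg:
        t=np.radians(a);X=np.array([*(C+r*np.array([np.cos(t),np.sin(t)])),z])
        x=-np.array([np.cos(t),np.sin(t),0]);y=np.array([0,0,-1.]);T=np.stack([x,y,np.cross(x,y)],1)
        out.append((*(R.T@(X-p)).round(3),*(Ro.from_matrix(R.T@T).as_rotvec()/np.pi).round(3)))
    for o in out: print(*o)
tg=[tuple(map(float,a.split(','))) for a in sys.argv[1:]]
rows(tg)
E
python3 plan.py 202.5,.072,.15 202.5,.072,.11
```

```text
clock 0.1 tcp [0.2529 0.5712 0.2049] F [ 0.71 -0.43  0.01]
polar now 126.8651777019086 0.42521116876943
-0.26 0.055 -0.321 0.0 0.242 -0.0
-0.26 0.095 -0.321 0.0 0.242 -0.0
```

Call:
{"op": "servo_tool", "data": {"series": "-0.03 0.01 -0.037 0 0.03 0 0; -0.06 0.02 -0.074 0 0.06 0 0; -0.09 0.02 -0.111 0 0.09 0 0; -0.12 0.03 -0.148 0 0.12 0 0; -0.15 0.03 -0.185 0 0.15 0 0; -0.18 0.04 -0.222 0 0.18 0 0; -0.21 0.04 -0.259 0 0.21 0 0; -0.24 0.05 -0.296 0 0.23 0 0; -0.26 0.055 -0.321 0 0.242 0 0; -0.26 0.055 -0.321 0 0.242 0 0", "grip_force": 10}}

```text
clock: 1.1
tcp_pos: [0.4424, 0.1992, 0.1496]
tool_rot: [[0.926, -0.001, -0.377], [0.377, -0.003, 0.926], [-0.002, -1.0, -0.002]]
contact_force: [-0.0, 0.1, 0.2]
gripper_width: 0.0173
```

```bash
python3 plan.py 202.5,.072,.11 202.5,.072,.08 202.5,.072,.046
python3 - <<'E'
from workcell import arm
import cv2,numpy as np
for n in ("wrist","top"):
    m=arm.camera_model(n);p,d=arm.read_camera(n)
    np.savez(f"{n}1.npz",p=p,d=d,**{k:np.array(v) for k,v in m.items()})
    cv2.imwrite(f"pics/{n}1.png",p[:,:,::-1])
print(arm.sense()['gripper_width'])
E
```

```text
clock 1.1 tcp [0.4424 0.1992 0.1496] F [-0.02  0.14  0.22]
polar now 205.88753986133767 0.07286714562150638
0.001 0.04 0.004 0.001 -0.002 -0.001
0.001 0.07 0.004 0.001 -0.002 -0.001
0.001 0.104 0.005 0.001 -0.002 -0.001
0.009703670682780266
```

View pics/wrist1.png

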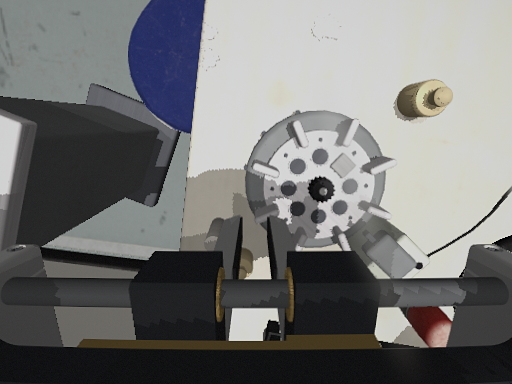

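View pics/top1.png

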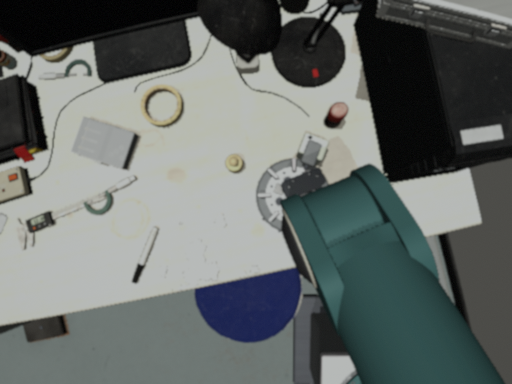

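Wrist view: the fingers (tips near 240–270, 220) are still closing. The wheel centre is at about (321,189), the tile at (343,164) and the sensor head at lower right (395,250). I'll check the centre with this camera.

Run:
```python
from h import *
w=load('wrist1.npz')
print(px2w(w,(321,189),.058),px2w(w,(343,164),.046))
st=[(343,164),(350,186),(339,208),(318,216),(297,209),(288,188),(298,167),(320,156)]
q=np.array([px2w(w,u,.04) for u in st]);print(q.mean(0));d=q-q.mean(0);print(np.degrees(np.arctan2(d[:,1],d[:,0])).round(1),np.hypot(d[:,0],d[:,1]).round(4))
a=ortho(w,.508-.15,.508+.15,.231-.15,.231+.15,.065,2000)
cv2.imwrite('pics/o_w1.png',a[:,:,::-1])
```

```text
[0.50374345 0.23016403 0.058     ] [0.5175392  0.26212798 0.046     ]
[0.50685362 0.22884572 0.04      ]
[  68.8   24.5  -23.   -66.5 -110.7 -156.3  159.4  114. ] [0.0356 0.0343 0.0341 0.0338 0.0346 0.0345 0.0332 0.0345]
```

View pics/o_w1.png

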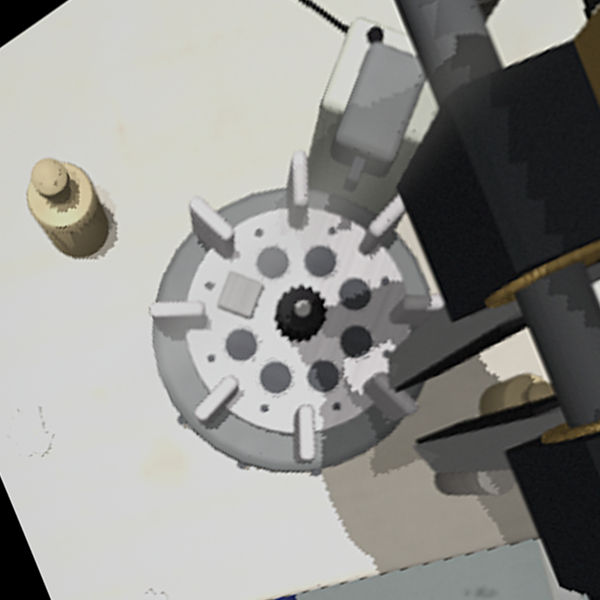

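The rectified wrist view shows the tile at (238,295), which is a bearing of 68°. The nose is at (352,180), about -22°, so the wheel is two clicks short. The centre is about (0.507, 0.230), and the fins stand at multiples of 45°. Next I'll go down between the fins at 180° and 225°.

Call:
{"op": "servo_tool", "data": {"series": "0.001 0.02 0.004 0 -0.002 0 0; 0.001 0.04 0.004 0 -0.002 0 0; 0.001 0.055 0.004 0 -0.002 0 0; 0.001 0.07 0.004 0 -0.002 0 0; 0.001 0.07 0.004 0 -0.002 0 0; 0.001 0.07 0.004 0 -0.002 0 0"}}

```text
clock: 1.8
tcp_pos: [0.4401, 0.2079, 0.0803]
tool_rot: [[0.921, -0.001, -0.39], [0.39, -0.001, 0.921], [-0.002, -1.0, -0.001]]
contact_force: [0.6, -0.2, 0.1]
gripper_width: 0.0004
```

```bash
sed -i 's/^C=.*/C=np.array([0.507,0.230])/' plan.py; python3 plan.py 202.5,.072,.06 202.5,.072,.046
python3 - <<'E'
from workcell import arm
import cv2,numpy as np
from h import *
for n in ("wrist","scene"):
    m=arm.camera_model(n);p,d=arm.read_camera(n)
    np.savez(f"{n}2.npz",p=p,d=d,**{k:np.array(v) for k,v in m.items()})
    q=p if n=="wrist" else cv2.resize(p[150:330,180:380],None,fx=3,fy=3)
    cv2.imwrite(f"pics/{n}2.png",q[:,:,::-1])
E
```

```text
clock 1.8 tcp [0.4401 0.2079 0.0803] F [ 0.6  -0.22  0.14]
polar now 198.26723749293933 0.07041113279933478
-0.002 0.02 -0.005 0.0 0.003 -0.0
-0.002 0.034 -0.005 0.0 0.003 -0.0
```

View pics/wrist2.png

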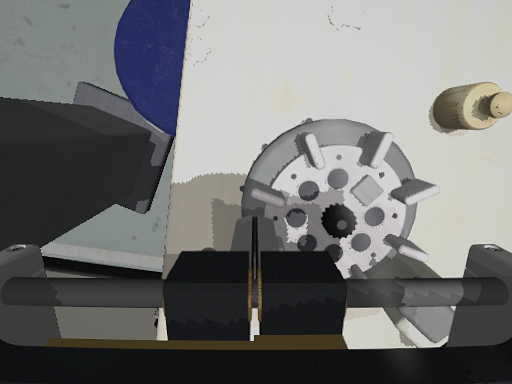

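View pics/scene2.png

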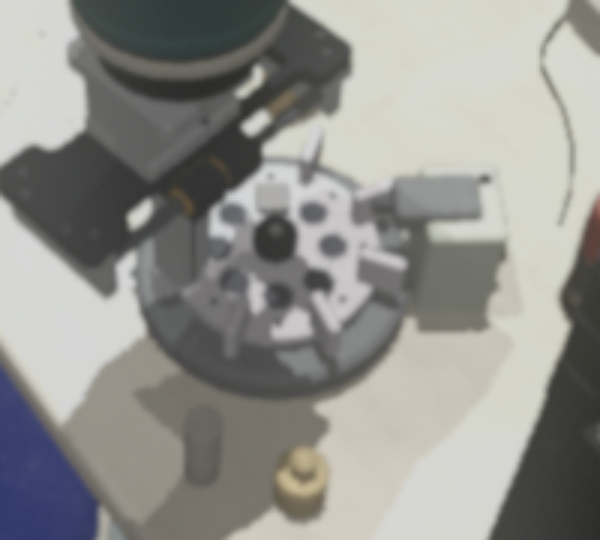

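The fingers are shut, with the tip near (252,220). The fin at 180° is clear ahead of them at (265,195). I'll go down with a small correction backwards.

Call:
{"op": "servo_tool", "data": {"series": "-0.002 0 -0.005 0 0.003 0 0; -0.002 0.008 -0.005 0 0.003 0 0; -0.002 0.016 -0.005 0 0.003 0 0; -0.002 0.024 -0.005 0 0.003 0 0; -0.002 0.033 -0.005 0 0.003 0 0; -0.002 0.033 -0.005 0 0.003 0 0; -0.002 0.033 -0.005 0 0.003 0 0"}}

```text
clock: 2.6
tcp_pos: [0.4407, 0.2023, 0.0475]
tool_rot: [[0.925, -0.001, -0.381], [0.381, -0.001, 0.925], [-0.001, -1.0, -0.001]]
contact_force: [-0.2, 0.2, 1.4]
gripper_width: 0.0006
```

```bash
python3 plan.py 200,.072,.047 198,.072,.047 196,.072,.047 194,.072,.047 192,.072,.047 190,.072,.047 188,.072,.047 186,.072,.047 184,.072,.047 182,.072,.047
```

```text
clock 2.6 tcp [0.4407 0.2023 0.0475] F [-0.23  0.24  1.44]
polar now 202.69897458006653 0.07189356976886117
-0.0 0.001 0.003 0.0 0.013 -0.0
0.0 0.001 0.006 0.0 0.024 -0.0
0.0 0.001 0.008 0.0 0.035 -0.0
0.001 0.001 0.011 0.0 0.047 -0.0
0.001 0.001 0.013 0.0 0.058 -0.0
0.002 0.001 0.016 0.0 0.069 -0.0
0.002 0.001 0.018 0.0 0.08 -0.0
0.003 0.001 0.021 0.0 0.091 -0.0
0.004 0.001 0.023 0.0 0.102 -0.0
0.004 0.001 0.025 0.0 0.113 -0.0
```

Call:
{"op": "servo_tool", "data": {"series": "0 0 0.003 0 0.013 0 0; 0 0 0.006 0 0.024 0 0; 0 0 0.008 0 0.035 0 0; 0.001 0 0.011 0 0.047 0 0; 0.001 0 0.013 0 0.058 0 0; 0.002 0 0.016 0 0.069 0 0; 0.002 0 0.018 0 0.08 0 0; 0.003 0 0.021 0 0.091 0 0; 0.004 0 0.023 0 0.102 0 0; 0.004 0 0.025 0 0.113 0 0"}}

```text
clock: 3.6
tcp_pos: [0.4351, 0.2268, 0.0478]
tool_rot: [[0.999, -0.0, -0.034], [0.034, -0.001, 0.999], [-0.0, -1.0, -0.001]]
contact_force: [1.7, -2.9, -0.4]
gripper_width: 0.0003
```

```bash
python3 plan.py 180,.072,.048 178,.072,.048 176,.072,.048 174,.072,.048 172,.072,.048 170,.072,.048 168,.072,.048 166,.072,.048 164,.072,.048
python3 - <<'E'
from workcell import arm
import cv2,numpy as np
for n in ("wrist",):
    p,d=arm.read_camera(n)
    cv2.imwrite(f"pics/{n}3.png",p[:,:,::-1])
E
```

```text
clock 3.6 tcp [0.4351 0.2268 0.0478] F [ 1.72 -2.91 -0.44]
polar now 182.5431486230242 0.07200221264161459
0.0 -0.0 0.003 0.0 0.011 -0.0
0.0 -0.0 0.006 0.0 0.022 -0.0
0.0 -0.0 0.008 0.0 0.033 -0.0
0.001 -0.0 0.011 0.0 0.044 -0.0
0.001 -0.0 0.013 0.0 0.055 -0.0
0.002 -0.0 0.016 0.0 0.066 -0.0
0.002 -0.0 0.018 0.0 0.077 -0.0
0.003 -0.0 0.021 0.0 0.089 -0.0
0.003 -0.0 0.023 0.0 0.1 -0.0
```

View pics/wrist3.png

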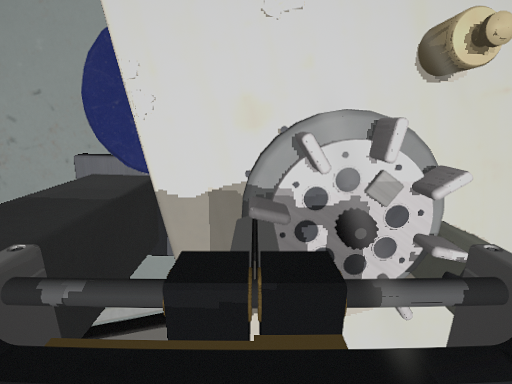

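The fingertip pushes the fin at (270,212) with about 3 N and the wheel has started to turn, so I'll carry on.

Call:
{"op": "servo_tool", "data": {"series": "0 0 0.003 0 0.011 0 0; 0 0 0.006 0 0.022 0 0; 0 0 0.008 0 0.033 0 0; 0.001 0 0.011 0 0.044 0 0; 0.001 0 0.013 0 0.055 0 0; 0.002 0 0.016 0 0.066 0 0; 0.002 0 0.018 0 0.077 0 0; 0.003 0 0.021 0 0.089 0 0; 0.003 0 0.023 0 0.1 0 0"}}

```text
clock: 4.55
tcp_pos: [0.4375, 0.2506, 0.0481]
tool_rot: [[0.96, 0.0, 0.279], [-0.279, -0.0, 0.96], [0.0, -1.0, -0.0]]
contact_force: [0.1, 0.4, -0.6]
gripper_width: 0.0004
```

```bash
python3 plan.py 164,.072,.048 162,.072,.048 160,.072,.048 158.5,.072,.048 157,.072,.048
python3 - <<'E'
from workcell import arm
import cv2,numpy as np
for n in ("wrist",):
    p,d=arm.read_camera(n)
    cv2.imwrite(f"pics/{n}4.png",p[:,:,::-1])
E
```

```text
clock 4.55 tcp [0.4375 0.2506 0.0481] F [ 0.11  0.36 -0.59]
polar now 163.49228540128433 0.07250408470344695
0.001 0.0 -0.001 0.0 -0.001 0.0
0.001 0.0 0.002 0.0 0.01 0.0
0.001 0.0 0.004 0.0 0.021 0.0
0.001 0.0 0.006 0.0 0.029 0.0
0.001 0.0 0.008 0.0 0.038 0.0
```

View pics/wrist4.png

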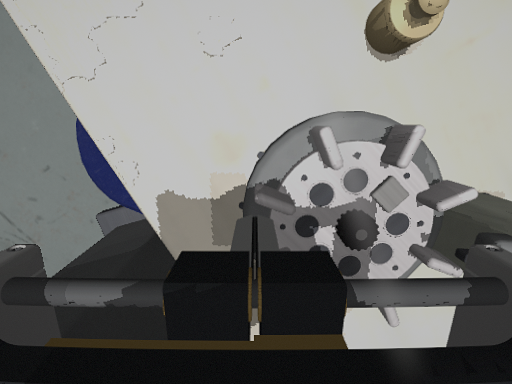

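The force is now zero and the fin has moved a little ahead of the finger, so it may be snapping. I'll hold briefly and measure the tile's bearing.

Call:
{"op": "servo_tool", "data": {"series": "0 0 0 0 0 0 0; 0 0 0 0 0 0 0; 0 0 0 0 0 0 0"}}

```text
clock: 4.9
tcp_pos: [0.4374, 0.2508, 0.0481]
tool_rot: [[0.96, 0.0, 0.28], [-0.28, -0.0, 0.96], [0.0, -1.0, -0.0]]
contact_force: [-0.3, 0.6, 0.7]
gripper_width: 0.0005
```

Run:
```python
from workcell import arm
from h import *
for n in ("wrist",'scene'):
    m=arm.camera_model(n);p,d=arm.read_camera(n)
    np.savez(f"{n}5.npz",p=p,d=d,**{k:np.array(v) for k,v in m.items()})
w=load('wrist5.npz');a=ortho(w,.507-.15,.507+.15,.23-.15,.23+.15,.046,2000)
cv2.imwrite('pics/o_w5.png',a[:,:,::-1])
w=load('scene5.npz');cv2.imwrite('pics/scene5.png',cv2.resize(w['p'][150:330,180:380],None,fx=3,fy=3)[:,:,::-1])
print(arm.sense()['contact_force'],arm.sense()['tcp_pos'])
```

```text
[ 0.05034942 -0.22308663 -0.09504024] [0.43741065 0.25076929 0.04809621]
```

View pics/o_w5.png

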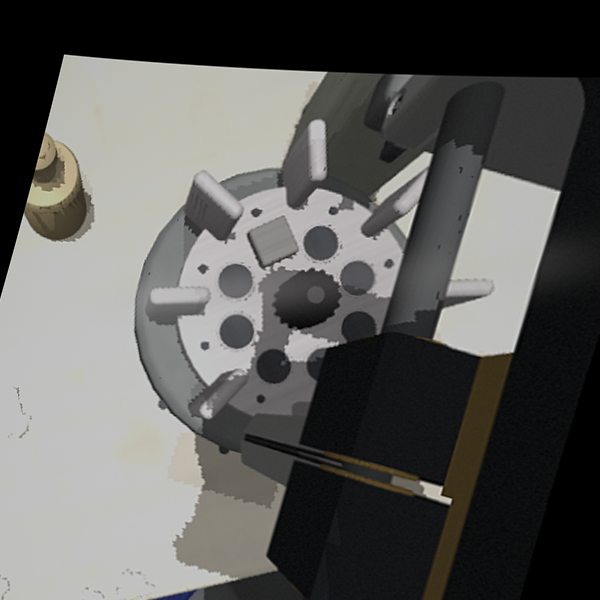

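View pics/scene5.png

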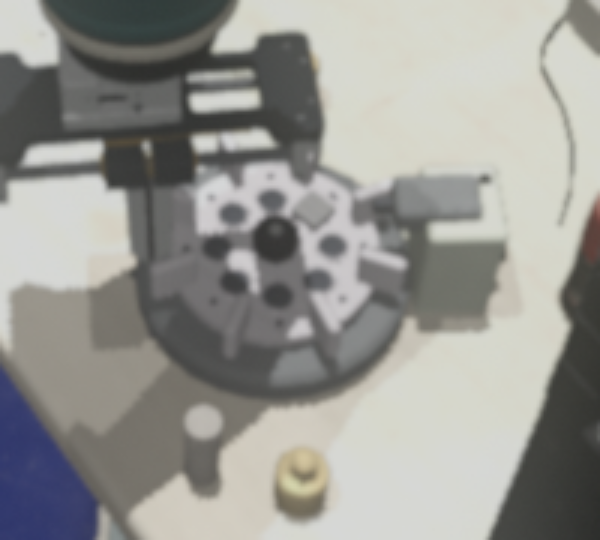

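The first click is in: the tile at (273,241) has a bearing of about 24° and the fins are back on multiples of 45°. One click remains. I'll rise, go back over the fin and repeat.

```bash
python3 plan.py 162.5,.073,.06 162.5,.073,.09 180,.073,.09 202.5,.072,.09 202.5,.072,.048
```

```text
clock 5.0 tcp [0.4374 0.2508 0.0481] F [ 0.05 -0.22 -0.1 ]
polar now 163.38200327392894 0.07262259587563213
-0.0 -0.012 0.001 0.0 0.007 0.0
-0.0 -0.042 0.001 0.0 0.007 0.0
0.003 -0.042 -0.021 0.0 -0.091 0.0
0.017 -0.042 -0.046 0.0 -0.216 0.0
0.017 0.0 -0.046 0.0 -0.216 0.0
```

Call:
{"op": "servo_tool", "data": {"series": "0 -0.012 0 0 0 0 0; 0 -0.03 0 0 0 0 0; 0 -0.042 0 0 0 0 0; 0 -0.042 0 0 0 0 0; 0.003 -0.042 -0.021 0 -0.05 0 0; 0.008 -0.042 -0.033 0 -0.1 0 0; 0.017 -0.042 -0.046 0 -0.15 0 0; 0.017 -0.042 -0.046 0 -0.19 0 0; 0.017 -0.042 -0.046 0 -0.216 0 0; 0.017 -0.042 -0.046 0 -0.216 0 0"}}

```text
clock: 6.0
tcp_pos: [0.4407, 0.2016, 0.0898]
tool_rot: [[0.923, -0.0, -0.385], [0.385, -0.0, 0.923], [-0.0, -1.0, -0.0]]
contact_force: [0.5, 0.7, -0.2]
gripper_width: 0.0007
```

```bash
python3 plan.py 202.5,.072,.075 202.5,.072,.048
```

```text
clock 6.0 tcp [0.4407 0.2016 0.0898] F [ 0.51  0.69 -0.22]
polar now 203.15796309138415 0.07210055817481996
0.0 0.015 0.001 0.0 0.001 -0.0
0.0 0.042 0.001 0.0 0.001 -0.0
```

Call:
{"op": "servo_tool", "data": {"series": "0 0 0.001 0 0 0 0; 0 0.01 0.001 0 0 0 0; 0 0.02 0.001 0 0 0 0; 0 0.03 0.001 0 0 0 0; 0 0.036 0.001 0 0 0 0; 0 0.042 0.001 0 0 0 0; 0 0.042 0.001 0 0 0 0; 0 0.042 0.001 0 0 0 0"}}

```text
clock: 6.8
tcp_pos: [0.4404, 0.2025, 0.0478]
tool_rot: [[0.923, -0.0, -0.385], [0.385, -0.0, 0.923], [-0.0, -1.0, -0.0]]
contact_force: [0.3, 0.3, -0.1]
gripper_width: 0.0004
```

```bash
python3 plan.py 200,.072,.048 198,.072,.048 196,.072,.048 194,.072,.048 192,.072,.048 190,.072,.048 188,.072,.048 186,.072,.048 184,.072,.048 182,.072,.048
```

```text
clock 6.8 tcp [0.4404 0.2025 0.0478] F [ 0.29  0.35 -0.13]
polar now 202.41584712409573 0.07209618239810561
0.0 -0.0 0.003 0.0 0.015 -0.0
0.0 -0.0 0.006 0.0 0.026 -0.0
0.001 -0.0 0.008 0.0 0.037 -0.0
0.001 -0.0 0.011 0.0 0.048 -0.0
0.001 -0.0 0.013 0.0 0.059 -0.0
0.002 -0.0 0.015 0.0 0.07 -0.0
0.002 -0.0 0.018 0.0 0.081 -0.0
0.003 -0.0 0.02 0.0 0.092 -0.0
0.004 -0.0 0.023 0.0 0.104 -0.0
0.005 -0.0 0.025 0.0 0.115 -0.0
```

Next is the same stroke again. It's the last click, so the second half will go slower.

Call:
{"op": "servo_tool", "data": {"series": "0 0 0.003 0 0.015 0 0; 0 0 0.006 0 0.026 0 0; 0.001 0 0.008 0 0.037 0 0; 0.001 0 0.011 0 0.048 0 0; 0.001 0 0.013 0 0.059 0 0; 0.002 0 0.015 0 0.07 0 0; 0.002 0 0.018 0 0.081 0 0; 0.003 0 0.02 0 0.092 0 0; 0.004 0 0.023 0 0.104 0 0; 0.005 0 0.025 0 0.115 0 0"}}

```text
clock: 7.8
tcp_pos: [0.4354, 0.2275, 0.0482]
tool_rot: [[0.999, -0.0, -0.032], [0.032, -0.0, 0.999], [-0.0, -1.0, -0.0]]
contact_force: [-1.5, -1.2, 0.8]
gripper_width: 0.0004
```

```bash
python3 plan.py 180,.072,.048 178,.072,.048 176,.072,.048 174,.072,.048 172.5,.072,.048 171,.072,.048 169.5,.072,.048 168,.072,.048 166.5,.072,.048 165,.072,.048
```

```text
clock 7.8 tcp [0.4354 0.2275 0.0482] F [-1.5  -1.22  0.77]
polar now 181.99716377443676 0.07165893211638437
-0.0 0.0 0.003 0.0 0.01 -0.0
-0.0 0.0 0.005 0.0 0.021 -0.0
0.0 0.0 0.008 0.0 0.032 -0.0
0.0 0.0 0.01 0.0 0.044 -0.0
0.001 0.0 0.012 0.0 0.052 -0.0
0.001 0.0 0.014 0.0 0.06 -0.0
0.001 0.0 0.016 0.0 0.069 -0.0
0.002 0.0 0.017 0.0 0.077 -0.0
0.002 0.0 0.019 0.0 0.085 -0.0
0.003 0.0 0.021 0.0 0.094 -0.0
```

Call:
{"op": "servo_tool", "data": {"series": "0 0 0.003 0 0.01 0 0; 0 0 0.005 0 0.021 0 0; 0 0 0.008 0 0.032 0 0; 0 0 0.01 0 0.044 0 0; 0.001 0 0.012 0 0.052 0 0; 0.001 0 0.014 0 0.06 0 0; 0.001 0 0.016 0 0.069 0 0; 0.002 0 0.017 0 0.077 0 0; 0.002 0 0.019 0 0.085 0 0; 0.003 0 0.021 0 0.094 0 0"}}

```text
clock: 8.8
tcp_pos: [0.4377, 0.2488, 0.0482]
tool_rot: [[0.965, -0.0, 0.262], [-0.262, -0.0, 0.965], [-0.0, -1.0, -0.0]]
contact_force: [1.1, -0.5, -0.2]
gripper_width: 0.0006
```

```bash
cat > look.py <<'E'
import sys
from workcell import arm
from h import *
k=sys.argv[1]
for n in ("wrist",'scene'):
    m=arm.camera_model(n);p,d=arm.read_camera(n)
    np.savez(f"{n}{k}.npz",p=p,d=d,**{q:np.array(v) for q,v in m.items()})
w=load(f'wrist{k}.npz');a=ortho(w,.507-.15,.507+.15,.23-.15,.23+.15,.046,2000)
b=cv2.resize(load(f'scene{k}.npz')['p'][150:330,180:380],(600,540))
cv2.imwrite(f'pics/l{k}.png',cv2.resize(np.hstack([a[:540],b]),(800,360))[:,:,::-1])
E
python3 plan.py 165,.072,.048 163.5,.072,.048 162,.072,.048 160.5,.072,.048; python3 look.py 6
```

```text
clock 8.8 tcp [0.4377 0.2488 0.0482] F [ 1.11 -0.52 -0.2 ]
polar now 164.83483608926463 0.07181635252604318
-0.0 0.0 -0.0 0.0 -0.001 -0.0
-0.0 0.0 0.002 0.0 0.007 -0.0
-0.0 0.0 0.004 0.0 0.016 -0.0
0.0 0.0 0.005 0.0 0.024 -0.0
```

View pics/l6.png

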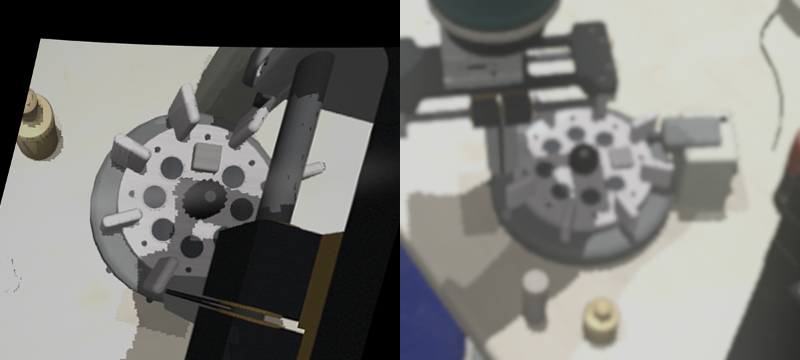

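The wheel is a little over halfway, with the tile near (207,157), a bearing of about 0°. A few more degrees should do it.

Call:
{"op": "servo_tool", "data": {"series": "0 0 0.001 0 0.004 0 0; 0 0 0.002 0 0.007 0 0; 0 0 0.003 0 0.011 0 0; 0 0 0.003 0 0.011 0 0; 0 0 0.003 0 0.011 0 0; 0 0 0.003 0 0.011 0 0"}}

```text
clock: 9.5
tcp_pos: [0.4386, 0.2518, 0.0482]
tool_rot: [[0.956, -0.0, 0.294], [-0.294, -0.0, 0.956], [0.0, -1.0, -0.0]]
contact_force: [0.1, -0.0, -0.3]
gripper_width: 0.0006
```

```bash
python3 plan.py 162,.072,.048 160.5,.072,.048 160.5,.072,.09; python3 look.py 7
```

```text
clock 9.5 tcp [0.4386 0.2518 0.0482] F [ 0.12 -0.03 -0.26]
polar now 162.36181905413255 0.07180852680304438
-0.0 0.0 0.0 0.0 0.005 0.0
-0.0 0.0 0.002 0.0 0.013 0.0
-0.0 -0.042 0.002 0.0 0.013 0.0
```

View pics/l7.png

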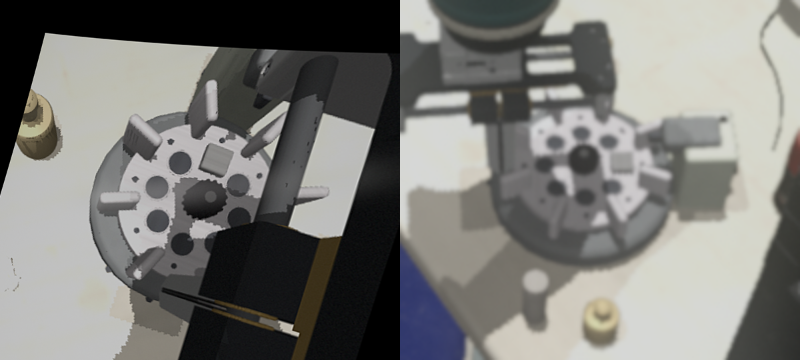

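It has snapped in. The tile at (217,160) points at the nose, the fins are square again and the finger is free. I'll rise straight up, move clear and check.

Call:
{"op": "servo_tool", "data": {"series": "0 -0.012 0 0 0 0 0; 0 -0.03 0 0 0 0 0; 0 -0.06 0 0 0 0 0; 0 -0.1 0 0 0 0 0; 0 -0.13 0 0 0 0 0; -0.05 -0.13 0 0 0 0 0; -0.09 -0.13 0.03 0 0 0 0; -0.09 -0.13 0.07 0 0 0 0; -0.09 -0.13 0.12 0 0 0 0; -0.09 -0.13 0.16 0 0 0 0"}}

```text
clock: 10.6
tcp_pos: [0.3996, 0.4338, 0.1793]
tool_rot: [[0.956, 0.0, 0.293], [-0.293, 0.001, 0.956], [0.0, -1.0, 0.001]]
contact_force: [0.1, -0.6, 0.4]
gripper_width: 0.0005
```

Call:
{"op": "servo_tool", "data": {"series": "0 0 0.05 0 0 0 0; 0 0 0.1 0 0 0 0; 0 0 0.12 0 0 0 0; 0 0 0.12 0 0 0 0; 0 0 0.12 0 0 0 0"}}

```text
clock: 11.1
tcp_pos: [0.435, 0.548, 0.1797]
tool_rot: [[0.956, 0.001, 0.294], [-0.294, 0.0, 0.956], [0.001, -1.0, 0.001]]
contact_force: [0.4, -0.3, -0.3]
gripper_width: 0.0006
```

Run:
```python
from workcell import arm
from h import *
ims=[]
for n in ("top",'scene'):
    m=arm.camera_model(n);p,d=arm.read_camera(n)
    c=dict(p=p,**{q:np.array(v) for q,v in m.items()})
    for src in (load(f'{n}0.npz'),c):
        ims.append(ortho(src,.507-.17,.507+.17,.23-.17,.23+.17,.04,880)[:298,:298])
cv2.imwrite('pics/fin.png',np.vstack([np.hstack(ims[:2]),np.hstack(ims[2:])])[:,:,::-1])
print(arm.sense()['clock'])
```

```text
11.2
```

View pics/fin.png

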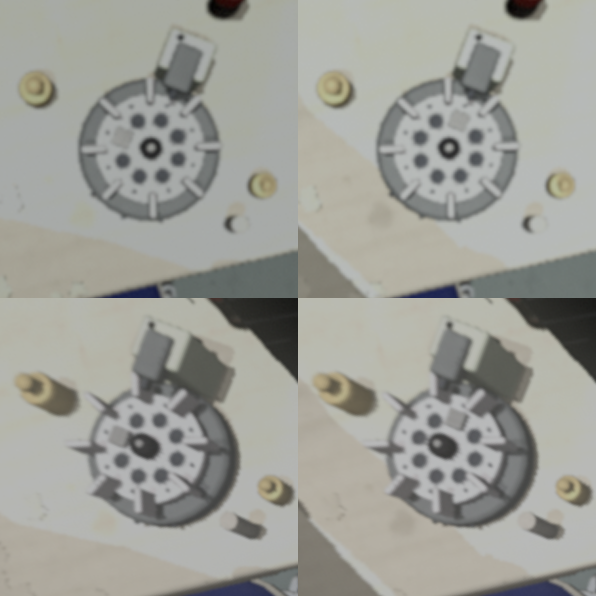

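In both views the tile (459,121 and 458,418) now lies in line with the nose, and the changer, weights and roller look exactly where they were. I'm handing in.

```bash
python3 -c "
from workcell import arm
print(arm.close_job())"
```

```text
the job is handed in; nothing more can be done
None
```

The tile's station has clicked in line with the sensor nose, and I've handed the job in. Handing in gives no verdict.

- **What I did:** The images showed the tile two clicks short of the nose. I shut the fingers and pushed one fin clockwise at about 25 mm/s or slower until the wheel snapped on. I then lifted over the fins, repeated the stroke once, and rose clear. The highest force I read was about 3.4 N, though I only read it at the end of each move.
- **Last checks:** The top and scene pictures both show the tile in line with the nose: it is at about -20° to -22°, and the sensor head is at about -22.7°. The fins are back at multiples of 45°. The changer, both weights and the roller look the same as in the first pictures. The arm is well clear, and the clock stood at 11.2 s of the 64 s.
- **Disagreement between cameras:** They differed by up to about 5 mm on points on and around the changer. I worked from a centre of (0.507, 0.230), and the gaps between the fins left enough room. No check failed.

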